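Pull the dust extractor's filter plate for inspection

TASK

The small dust extractor on this fossil-preparation bench needs its filter checked. First press its shaker pedal down to its stop to knock the loose dust off, then swing the cover flap up until it stands open, draw out the filter plate hidden beneath it, and present the plate upright over the middle of the cardboard tray, its lower edge at least 100 mm above the bench. Finish while still holding it there, still and clear of everything else, and leave the other things on the bench alone.

Things in the scene. Friction and masses are not known exactly. Their poses are not given: they have to be found in the camera images.
- extractor: Fixed white open-topped dust extractor box, 180 x 180 mm, 100 mm high, 5 mm walls, covered by a flap; the pedal stands on a low foot at its +y side. Origin: centre of the box's underside, on the bench; x points from the pull-bar side to the flap's hinge, y to the pedal. The filter plate stands upright in its middle, length along x, with 79 mm free beside it each way along y.
- flap (a joint): Angle of the cover flap, an aluminium sheet 185 x 190 x 6 mm on the box's top: 0 shut, grows as its pull-bar side swings up, 1.8 at its limit (1.57 upright). It may start slightly ajar. A stiff hinge (0.22 N m friction) keeps it where it is left; about 3 N at the bar moves it.
- flap_bar (a point): Centre of the flap's round steel pull bar: 12 mm thick, along the extractor's y, 90 mm between its end posts, its centre 35 mm above the flap's upper face. It rides with the flap; shut, it lies 155 mm from the hinge axis towards the extractor's -x and 41 mm above that axis.
- flap_hinge (a point): Fixed point on the middle of the flap's hinge axis: on the extractor's +x side, 85 mm from its middle, 100 mm above the bench; the axis runs along the extractor's y.
- pedal (a joint): Angle of the shaker pedal, a dark steel plate 110 x 60 mm with a rubber pad, hinged at its +x end 62 mm above the bench: 0 at rest (its free -x end sloping up by 0.3), grows as it is pressed down, 0.3 at its stop, where it is level. A spring returns it; about 5 N on the pad starts it and 9 N reaches the stop.
- pedal_pad (a point): Point on the upper face of the pedal's rubber pad, 85 mm along the plate from the hinge; at rest it is about 93 mm above the bench and sinks 25 mm by the stop, moving about 6 mm towards -x of the extractor.
- filter_mid (a point): Centre of the filter plate, a grey frame 130 mm long (x), 12 thick (y), 60 high, with a tab 44 long, 12 thick, 22 high on the middle of its upper edge. The point is 41 mm above the lower edge, 41 below the tab's top, 30 below the tab's middle; z up. Hidden under the flap, 53 mm above the bench.
- filter: The same plate, 0.08 to 0.17 kg; origin at the centre of its lower edge, 12 mm above the bench at the start. Guide slots at both ends (ribs 66 mm above the bench, from 57 mm either side of its middle outward) hold it loosely: lift it straight up, with its lower edge above 66 mm before moving it sideways and above 100 mm to clear the walls.
- tray: Fixed shallow cardboard tray, 200 (its x) x 160 mm, 25 mm high. Origin: centre of its underside, on the bench.
- jar: Bystander: white plastic jar, 60 mm across, 110 mm high; origin under its centre.
- jacket: Bystander: rounded plaster-jacketed specimen, 130 mm across, 80 mm high; origin under its centre.
- brush: Bystander: brush about 190 mm long lying flat on the bench; origin under its middle.
- pot: Bystander: small white round pot, 48 mm across, 30 mm high; origin under its centre.

How it is judged:
By the outcome, as a careful person would: the job done as asked, in the order asked, and still so for the second after the job is handed in, while the arm keeps its last pose, push and grip.
It also fails if it takes over 70 s, if anything falls off the work surface, if the arm or the gripper's body presses on something with over 40 N, if the wrist force passes 120 N, or if a joint passes its speed limit or range.

ROBOT

A 6-joint arm with a two-finger parallel gripper is mounted at the origin on the work surface. World frame = base frame: x ahead of the robot, y to its left, z up, the work surface at z = 0. Lengths are in mm, angles in rad, forces in N, time in s.
With the tool pointing down it reaches from about 275 to 750 mm from the base axis. Payload 10.2 kg.
Tool frame: the origin (TCP) lies midway between the tips of the shut fingers; the grasp point (between the pads) lies 19 mm behind it (ctrl.pinch_z is the distance from the TCP to the grasp point, in mm); x points along the fingers, z is the direction in which the jaws open and shut, and the axes are right-handed (so a half turn about x gives the same grasp; the last joint's range is limited). The gripper opens to 85 mm and grips with 20 to 120 N. Pads are 22 mm wide; open, the fingers measure 114 mm over their backs; the gripper's body (76 mm by 85 mm) begins 54 mm behind the grasp point. The pads swing forward as they close: fully open they stand 13 mm farther back than shut.
Start: joints at [1.028, 0.313, 1.498, -0, 1.331, -0.223], TCP at [165.061, 498.384, 231.294] pointing down, gripper open.
Joint ranges: [-2.94, 2.94], [-0.97, 2.17], [0.19, 2.56], [-1.23, 4.37], [0.02, 3.11], [-2.88, 2.88]. Speed limits (rad/s): [2.39, 2.39, 3.01, 3.14, 3.14, 3.14].

INTERFACE

Orientations are given as a unit quaternion [w, x, y, z].
In Python, from rig import ctrl, capture, workorder, nets gives the robot as it stands. The module is installed in compiled form; this text tells all that it offers.
- The arm moves only by the tool send_rows, never from a script. Its argument "rows" is text: rows parted by semicolons, each of 5 numbers parted by spaces: the opening, from 0 (shut) to 1 (fully open), then the shift along the tool's x, y, z in cm, then the turn about the tool's x in units of 5 degrees (1.0 is 5 degrees). In form: grip x y z yaw; .... A call has 1 to 12 rows; each row is the pose to reach, as a shift and turn from the pose commanded when the call began, along the tool's axes at that moment; what a row does not reach only later rows make up. A row lasts 1/10 s, in which the tool goes at most 50 mm and 8.59 degrees, less where a joint would pass 70% of its speed; a pose out of reach is approached as far as the arm can. A call with a gripper value outside its range is refused whole. The fingers move at their own pace and stop on an object; "grip_force" is the grip in N (left out, the last holds). Time passes only in rows, so rows that repeat a pose let the fingers close. It gives the time, the measured TCP pose, the force and the opening at its end, in the units of the state.
- ctrl.sense(): the state, without advancing time (a new reading comes with each control period).
- capture(name): name is "scene" or "top" or "wrist"; returns a dict with "pixels" (420x560x3 uint8, red, green, blue), "intrinsics" (3x3 intrinsics, pixels), "view" (4x4, takes a point from world to camera coordinates); the wrist camera has in their place "mount" (4x4, takes a point from camera to tool coordinates, whose origin is the TCP and whose axes are the tool frame's). Camera axes: x right, y down, z forward; pixel columns grow to the right and rows downward; lengths in mm; the calibration is good to about 2 mm. A picture is of the moment at which its call begins: read the wrist's pose just before it. There is no depth.
- workorder.finish_job(): hands the job in, once; it reports no verdict.
Trained networks look in a picture, given as the dict that the camera call returned (one of the last four; its "shot" number tells which), for a name from the list of things; names that differ only in an ending like _2 or _b are one class to them, and where a whole thing is asked for, a point or a joint stands for the part that bears it (a point fixed in the world has none). Each returns a list of dicts, best first, with "confidence" (0 to 1); they miss things now and then, are a little off and sometimes report something else, mostly with a low value. They report only what shows in the picture. A call takes as long as a camera call.
- nets.boxes_of(picture, target): "location" ([x, y, z] in mm, in world coordinates, good to about 4 mm: the middle of the surface that is visible of it).
- nets.spot_point(picture, target): "location" ([x, y, z] in mm, in world coordinates, good to about 4 mm: a listed point, or the origin of a listed thing).
The state is a dict: "time_s": time; "joints": joint angles; "dq": joint speeds; "tau": joint torques, N m; "eef_pos": TCP position; "ee_rot": TCP orientation; "force": force on the tool from outside, world axes, zero at the start; "wrist_torque": the same for the moment, N m; "grip_width": opening from 0.0 (shut) to 1.0 (fully open).
Only numpy, scipy, OpenCV 4.12 (cv2) and the standard library are available. Lean on these libraries where they do the work, as an engineer would, in place of code of your own. Each camera call takes 0.05 s, during which the arm holds its last target.

## Working session

There is one attempt and no reset: what is moved stays moved. The work goes in short steps, Python scripts to look and compute and a tool call to move; the robot and the scene stay as the last step left them, time stands still between calls to the robot, and variables do not carry over. Pictures are saved under pics/ and viewed, and the job is handed in when it is done.

Besides the shell and the picture viewer there is one more tool, called as a command line: name --argument value ..., lists and objects as JSON in quotes. send_rows: Moves the arm, as the interface text tells. Its arguments: {"type":"object","properties":{"rows":{"type":"string"},"grip_force":{"type":"number"}},"required":["rows"]}

```bash
mkdir -p pics
cat > h.py <<'E'
import numpy as np, cv2
from rig import ctrl, capture, workorder, nets
from scipy.spatial.transform import Rotation as R
def rot(s): q=s["ee_rot"]; return R.from_quat([q[1],q[2],q[3],q[0]]).as_matrix()
def save(p,n): cv2.imwrite("pics/"+n+".png",p["pixels"][:,:,::-1])
def state():
    s=ctrl.sense(); print("t",round(s["time_s"],2),"pos",np.round(s["eef_pos"],1),"F",np.round(s["force"],1),"w",round(s["grip_width"],3)); print(np.round(rot(s),3).tolist(), "j",np.round(s["joints"],2)); return s
def proj(p,P):
    P=np.atleast_2d(P); c=(p["view"][:3,:3]@P.T).T+p["view"][:3,3]; u=(p["intrinsics"]@c.T).T; return u[:,:2]/u[:,2:]
E
python3 - <<'E'
from h import *
state()
print(ctrl.pinch_z)
for n in ["scene","top"]:
    p=capture(n); save(p,n+"0")
    for t in ["extractor","flap_bar","flap_hinge","pedal_pad","tray","jar","jacket","brush","pot"]:
        r=nets.spot_point(p,t)
        print(n,t,[(np.round(a["location"],0).tolist(),round(a["confidence"],2)) for a in r[:2]], "px",np.round(proj(p,r[0]["location"]),0).tolist() if r else "")
E
```

```text
t 0.0 pos [164.9 498.2 230.7] F [-0.4 -0.2  0. ] w 0.999
[[-0.001, -0.949, 0.314], [-0.001, 0.314, 0.949], [-1.0, 0.0, -0.001]] j [ 1.03  0.31  1.5  -0.    1.33 -0.22]
18.700000000000003
scene extractor [([523.0, 54.0, -2.0], 0.9)] px [[317.0, 207.0]]
scene flap_bar [([462.0, 50.0, 161.0], 0.67)] px [[305.0, 149.0]]
scene flap_hinge [([610.0, 58.0, 94.0], 0.57)] px [[341.0, 191.0]]
scene pedal_pad [([472.0, 221.0, 93.0], 0.74)] px [[350.0, 156.0]]
scene tray [([491.0, -309.0, -3.0], 0.8)] px [[199.0, 246.0]]
scene jar [([748.0, -76.0, 2.0], 0.97)] px [[334.0, 265.0]]
scene jacket [([718.0, -316.0, 3.0], 0.73), ([378.0, -525.0, 2.0], 0.25)] px [[244.0, 298.0]]
scene brush [([560.0, -527.0, -5.0], 0.73)] px [[125.0, 298.0]]
scene pot [([378.0, -526.0, -0.0], 0.78)] px [[101.0, 253.0]]
top extractor [([526.0, 54.0, 2.0], 0.84)] px [[215.0, 233.0]]
top flap_bar [([460.0, 54.0, 161.0], 0.85)] px [[204.0, 251.0]]
top flap_hinge [([606.0, 59.0, 102.0], 0.61)] px [[207.0, 196.0]]
top pedal_pad [([470.0, 219.0, 94.0], 0.87), ([747.0, -77.0, -4.0], 0.37)] px [[143.0, 251.0]]
top tray [([497.0, -314.0, 2.0], 0.88), ([460.0, 52.0, 162.0], 0.73)] px [[352.0, 241.0]]
top jar [([749.0, -76.0, -8.0], 0.55)] px [[262.0, 154.0]]
top jacket [([716.0, -316.0, -2.0], 0.65)] px [[348.0, 162.0]]
top brush [([559.0, -529.0, -1.0], 0.95)] px [[430.0, 216.0]]
top pot [([377.0, -522.0, 0.0], 0.85)] px [[433.0, 285.0]]
```

View pics/scene0.png

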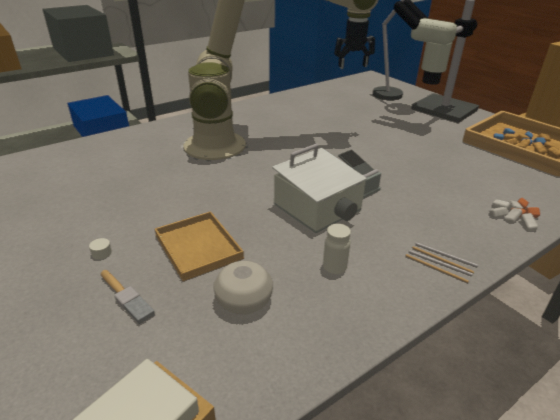

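View pics/top0.png

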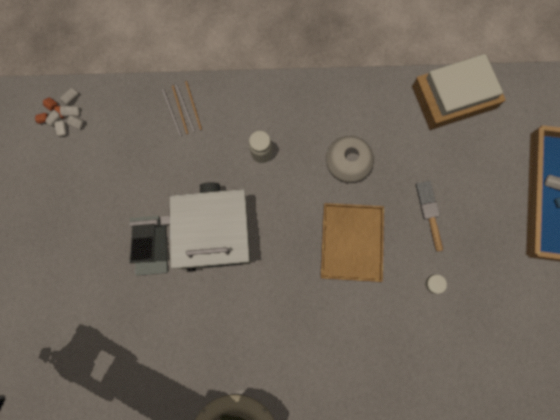

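```bash
cat >> h.py <<'E'
def to(P,yaw=None,s=None):
    s=s or ctrl.sense(); M=rot(s); d=M.T@(np.array(P,float)-s["eef_pos"])/10
    cur=np.arctan2(M[1,2],M[0,2]); t=0 if yaw is None else -np.degrees((yaw-cur+np.pi)%(2*np.pi)-np.pi)/5
    return np.round(d,2), round(t,2)
E
python3 -c "
from h import *
print(to([469,220,130],0.05))"
```

```text
(array([ 10.13, -37.6 , -16.87]), np.float64(13.76))
```

send_rows --rows "0 10.1 -37.6 -16.9 13.76;0 10.1 -37.6 -16.9 13.76;0 10.1 -37.6 -16.9 13.76;0 10.1 -37.6 -16.9 13.76;0 10.1 -37.6 -16.9 13.76;0 10.1 -37.6 -16.9 13.76;0 10.1 -37.6 -16.9 13.76;0 10.1 -37.6 -16.9 13.76;0 10.1 -37.6 -16.9 13.76;0 10.1 -37.6 -16.9 13.76;0 10.1 -37.6 -16.9 13.76;0 10.1 -37.6 -16.9 13.76"

```text
time_s: 2.2
eef_pos: [468.2, 220.6, 130.6]
ee_rot: [0.707, -0.018, 0.707, 0.018]
force: [-0.5, -1.1, -0.3]
grip_width: -0.003
```

Run:
```python
from h import *
s=state()
print(to([469,220,90],0.05))
p=capture("wrist"); save(p,"w1")
for t in ["pedal_pad","flap_bar","flap_hinge","extractor"]:
    r=nets.spot_point(p,t); print(t,[(np.round(a["location"],1).tolist(),round(a["confidence"],2)) for a in r[:2]])
```

```text
t 2.2 pos [468.2 220.6 130.6] F [-0.5 -1.1 -0.3] w -0.003
[[0.0, -0.051, 0.999], [0.0, 0.999, 0.051], [-1.0, 0.0, 0.0]] j [0.21 0.4  1.66 0.   1.09 0.16]
(array([ 4.06, -0.06,  0.07]), np.float64(0.02))
pedal_pad [([469.7, 224.8, 92.2], 0.73)]
flap_bar []
flap_hinge []
extractor []
```

View pics/w1.png

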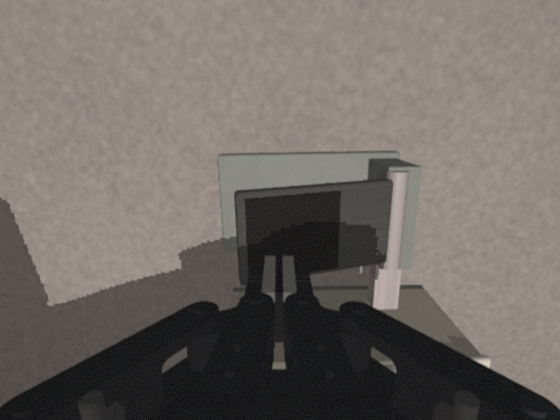

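send_rows --rows "0 2 0.1 0 0;0 3.5 0.1 0 0;0 4 0.1 -0.1 0;0 4.6 0.1 -0.2 0;0 5.2 0.1 -0.3 0;0 5.7 0.1 -0.4 0;0 5.9 0.1 -0.4 0;0 5.9 0.1 -0.4 0"

```text
time_s: 3.25
eef_pos: [464.6, 220.7, 72.0]
ee_rot: [0.707, -0.018, 0.707, 0.018]
force: [-4.3, -0.6, 6.9]
grip_width: 0.003
```

send_rows --rows "0 0.2 0 0 0;0 0.3 0 0 0;0 0.4 0 0 0;0 0.4 0 0 0"

```text
time_s: 3.65
eef_pos: [464.5, 220.8, 68.2]
ee_rot: [0.707, -0.018, 0.707, 0.018]
force: [-5.4, 1.0, 7.2]
grip_width: 0.003
```

send_rows --rows "0 0.1 0 0 0;0 0.2 0 0 0;0 0.2 0 0 0"

```text
time_s: 3.95
eef_pos: [464.5, 220.8, 67.6]
ee_rot: [0.707, -0.018, 0.707, 0.018]
force: [-11.1, -1.9, 22.1]
grip_width: -0.001
```

send_rows --rows "0 -4 0 0 0;0 -9 0 0 0;0.5 -14 0 0 0;1 -17 -4 0 0;1 -17 -9 0 0;1 -17 -12 0 0;1 -17 -12 0 0;1 -17 -12 0 0"

```text
time_s: 4.75
eef_pos: [470.9, 100.6, 235.7]
ee_rot: [0.707, -0.017, 0.707, 0.017]
force: [0.4, 0.2, 0.1]
grip_width: 0.997
```

Run:
```python
from h import *
s=state()
for n in ["wrist","top","scene"]:
  p=capture(n); save(p,n+"2")
  for t in ["pedal_pad","flap_bar","flap_hinge","extractor","tray"]:
    r=nets.spot_point(p,t); print(n,t,[(np.round(a["location"],1).tolist(),round(a["confidence"],2)) for a in r[:2]])
```

```text
t 4.75 pos [470.9 100.6 235.7] F [0.4 0.2 0.1] w 0.997
[[0.001, -0.049, 0.999], [0.0, 0.999, 0.049], [-1.0, 0.0, 0.001]] j [-0.03  0.21  1.62  0.    1.31 -0.08]
wrist pedal_pad [([470.9, 229.8, 92.2], 0.9)]
wrist flap_bar [([464.5, 49.2, 162.5], 0.79), ([751.9, -75.5, -2.3], 0.28)]
wrist flap_hinge [([609.2, 58.0, 99.9], 0.63)]
wrist extractor [([524.6, 49.2, -1.3], 0.57)]
wrist tray []
top pedal_pad []
top flap_bar [([458.6, 52.2, 159.9], 0.73)]
top flap_hinge [([607.7, 57.2, 102.6], 0.73)]
top extractor [([525.4, 52.0, 1.8], 0.63)]
top tray [([495.2, -313.0, 1.0], 0.84)]
scene pedal_pad [([471.5, 221.4, 93.6], 0.7)]
scene flap_bar [([456.8, 50.2, 159.0], 0.7)]
scene flap_hinge [([610.5, 58.8, 97.9], 0.94)]
scene extractor [([523.3, 55.8, 2.9], 0.75)]
scene tray [([493.6, -310.0, -6.4], 0.9)]
```

View pics/wrist2.png

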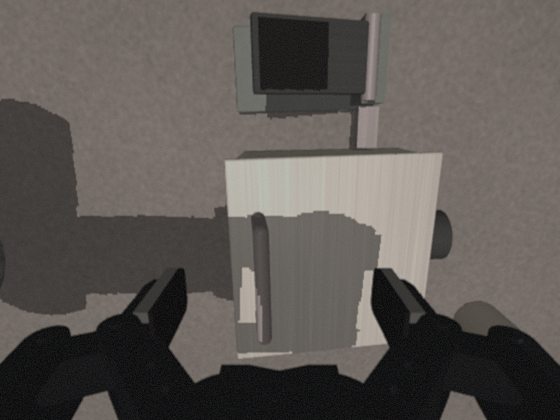

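```bash
python3 -c "
from h import *
print(to([460.5,51,143],0.05))"
```

```text
(array([ 9.23, -4.91, -1.28]), np.float64(0.0))
```

send_rows --rows "1 0 -4.9 -1.3 0;1 0 -4.9 -1.3 0;1 4 -4.9 -1.3 0;1 7 -4.9 -1.3 0;1 9.2 -4.9 -1.3 0;1 9.2 -4.9 -1.3 0;0.4 9.2 -4.9 -1.3 0;0 9.2 -4.9 -1.3 0;0 9.2 -4.9 -1.3 0;0 9.2 -4.9 -1.3 0;0 9.2 -4.9 -1.3 0" --grip_force 25

```text
time_s: 6.75
eef_pos: [460.5, 51.1, 143.7]
ee_rot: [0.707, -0.018, 0.707, 0.018]
force: [1.2, -0.4, -1.2]
grip_width: 0.143
```

Run:
```python
from h import *
s=state()
p=capture("wrist"); save(p,"w3")
```

```text
t 6.75 pos [460.5  51.1 143.7] F [ 1.2 -0.4 -1.2] w 0.143
[[0.001, -0.05, 0.999], [-0.0, 0.999, 0.05], [-1.0, -0.0, 0.001]] j [-0.14  0.27  1.8   0.    1.07 -0.19]
```

View pics/w3.png

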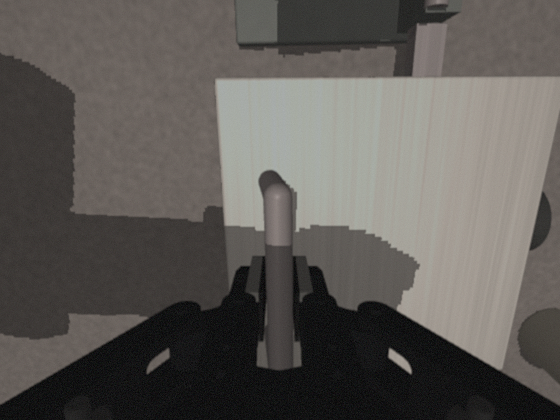

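send_rows --rows "0 -0.45 0 0.2 0;0 -0.97 0 0.43 0;0 -1.96 0 0.96 0;0 -2.9 0 1.55 0;0 -3.81 0 2.21 0;0 -4.67 0 2.93 0;0 -5.47 0 3.7 0;0 -5.47 0 3.7 0" --grip_force 25

```text
time_s: 7.6
eef_pos: [496.9, 53.5, 200.5]
ee_rot: [0.706, -0.018, 0.708, 0.018]
force: [-13.8, 3.1, 14.1]
grip_width: 0.123
```

send_rows --rows "0 -0.5 0 0.1 0;0 -0.8 0 0.42 0;0 -1.15 0 0.84 0;0 -1.84 0 1.72 0;0 -2.46 0 2.65 0;0 -2.46 0 2.65 0"

```text
time_s: 8.2
eef_pos: [524.7, 55.3, 224.2]
ee_rot: [0.707, -0.017, 0.706, 0.019]
force: [-1.8, 6.8, 2.9]
grip_width: 0.124
```

send_rows --rows "0 -0.56 0 0.96 0;0 -1.05 0 1.97 0;0 -1.47 0 3.01 0;0 -1.82 0 4.07 0;0 -2.09 0 5.16 0;0 -2.28 0 6.26 0;0 -2.28 0 6.26 0"

```text
time_s: 8.9
eef_pos: [587.6, 58.6, 247.2]
ee_rot: [0.708, -0.017, 0.706, 0.019]
force: [0.5, 6.8, 3.1]
grip_width: 0.129
```

send_rows --rows "0 -0.12 0 1.11 0;0 -0.16 0 2.23 0;0 -0.12 0 3.35 0;0 0 0 4.46 0;0 0.19 0 5.56 0;0 0.46 0 6.65 0;0 0.81 0 7.7 0;0 0.81 0 7.7 0"

```text
time_s: 9.7
eef_pos: [664.6, 62.7, 238.5]
ee_rot: [0.708, -0.017, 0.706, 0.019]
force: [2.1, 6.4, 2.6]
grip_width: 0.129
```

Run:
```python
from h import *
s=state()
for n in ["scene","wrist"]:
  p=capture(n); save(p,n+"4")
  for t in ["flap_bar","filter_mid"]:
    r=nets.spot_point(p,t); print(n,t,[(np.round(a["location"],1).tolist(),round(a["confidence"],2)) for a in r[:2]])
```

```text
t 9.7 pos [664.6  62.7 238.5] F [2.1 6.4 2.6] w 0.129
[[0.003, -0.051, 0.999], [0.002, 0.999, 0.051], [-1.0, 0.002, 0.003]] j [-0.08  0.64  0.99  0.    1.52 -0.13]
scene flap_bar [([663.0, 63.3, 249.8], 0.59), ([610.6, 60.8, 94.9], 0.37)]
scene filter_mid [([526.6, 53.3, 58.6], 0.57), ([377.8, -524.2, 0.5], 0.4)]
wrist flap_bar [([665.5, 62.7, 253.8], 0.9)]
wrist filter_mid [([527.3, 51.2, 56.6], 0.97)]
```

View pics/scene4.png

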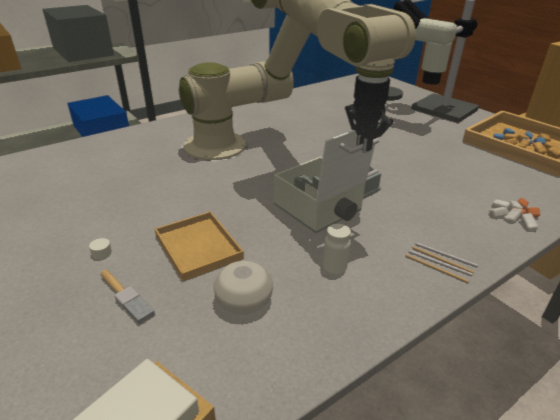

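View pics/wrist4.png

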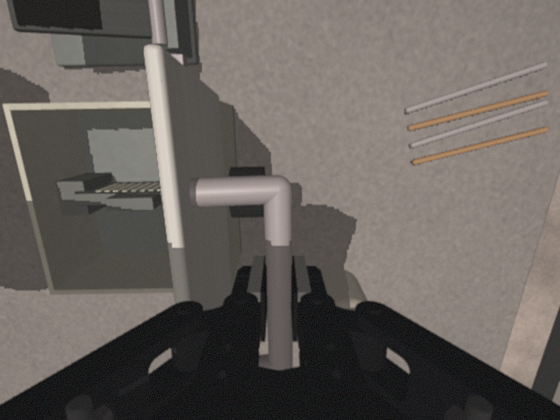

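send_rows --rows "0.22 0 0 0 0;0.22 0 0 0 0;0.22 0 0 0.1 0;0.22 -2 0 0.2 0;0.22 -5 0 0.2 0;0.22 -9 0 0.2 0;0.22 -12 0 0 0;0.22 -12 0 -2 0"

```text
time_s: 10.8
eef_pos: [645.1, 59.7, 361.9]
ee_rot: [0.71, -0.018, 0.703, 0.017]
force: [0.7, -0.3, -0.8]
grip_width: 0.216
```

Run:
```python
from h import *
s=state()
print(to([525.5,53.5,240],0.05-np.pi/2),to([525.5,53.5,350],0.05-np.pi/2))
p=capture("scene"); save(p,"scene5")
for n in ["scene","top"]:
  p=capture(n)
  for t in ["flap_bar","filter_mid","filter"]:
    r=nets.spot_point(p,t); print(n,t,[(np.round(a["location"],1).tolist(),round(a["confidence"],2)) for a in r[:2]])
```

```text
t 10.8 pos [645.1  59.7 361.9] F [ 0.7 -0.3 -0.8] w 0.216
[[0.01, -0.05, 0.999], [-0.001, 0.999, 0.05], [-1.0, -0.002, 0.01]] j [-0.09  0.57  0.78 -0.    1.78 -0.14]
(array([ 1.208e+01, -1.000e-02, -1.209e+01]), np.float64(18.0)) (array([  1.08,  -0.03, -11.98]), np.float64(18.0))
scene flap_bar [([662.2, 62.0, 253.3], 0.65)]
scene filter_mid [([525.1, 50.8, 56.8], 0.51)]
scene filter [([525.9, 49.7, 10.2], 0.54)]
top flap_bar [([664.7, 66.9, 251.8], 0.82)]
top filter_mid [([523.6, 56.0, 54.0], 0.92)]
top filter [([524.8, 51.0, 12.3], 0.67)]
```

send_rows --rows "0.4 1 0 -4 1.7;0.6 1 0 -8 3.4;0.6 1 0 -12.1 5.1;0.6 1 0 -12.1 6.8;0.6 3 0 -12.1 8.5;0.6 6 0 -12.1 10.2;0.6 9 0 -12.1 11.9;0.6 11 0 -12.1 13.6;0.6 12 0 -12.1 15.3;0.6 12 0 -12.1 17;0.6 12 0 -12.1 18;0.6 12 0 -12.1 18"

```text
time_s: 12.45
eef_pos: [522.5, 54.2, 237.1]
ee_rot: [0.512, 0.487, 0.512, -0.488]
force: [-0.3, 0.4, 0.4]
grip_width: 0.596
```

Run:
```python
from h import *
s=state()
for n in ["wrist","top"]:
  p=capture(n); save(p,n+"6")
  for t in ["flap_bar","filter_mid","filter"]:
    r=nets.spot_point(p,t); print(n,t,[(np.round(a["location"],1).tolist(),round(a["confidence"],2)) for a in r[:2]])
```

```text
t 12.45 pos [522.5  54.2 237.1] F [-0.3  0.4  0.4] w 0.596
[[-0.0, 0.999, 0.05], [0.0, 0.05, -0.999], [-1.0, -0.0, -0.0]] j [-0.12  0.31  1.49  0.    1.35  1.4 ]
wrist flap_bar [([525.0, 52.6, -0.9], 0.47)]
wrist filter_mid [([472.5, 225.9, 95.0], 0.22)]
wrist filter [([520.3, 51.7, 12.9], 0.61)]
top flap_bar [([667.0, 66.4, 255.7], 0.74)]
top filter_mid [([522.8, 54.6, 53.4], 0.8)]
top filter [([523.5, 52.6, 12.5], 0.57)]
```

View pics/wrist6.png

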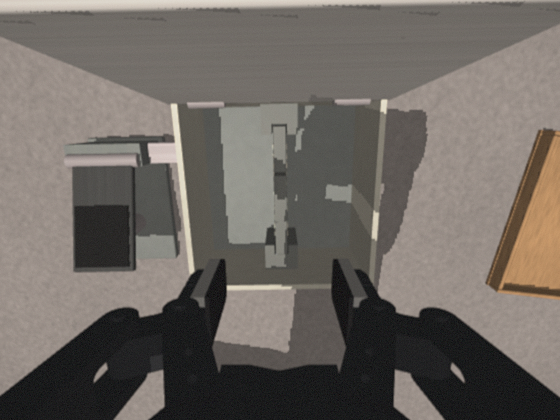

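```bash
python3 - <<'E'
from h import *
p=capture("wrist"); print(np.round(p["mount"],2))
m=p["mount"];K=p["intrinsics"];s=ctrl.sense()
T=np.eye(4);T[:3,:3]=rot(s);T[:3,3]=s["eef_pos"];V=np.linalg.inv(T@m)
q={"view":V,"intrinsics":K}
c,sn=np.cos(.05),np.sin(.05)
for o in [(524.5,53.5)]:
  for X,Y,Z in [(-22,0,94),(22,0,94),(-65,0,72),(65,0,72)]:
    print(X,Z,np.round(proj(q,[o[0]+c*X-sn*Y,o[1]+sn*X+c*Y,Z])))
print(to([524.5,53.5,67]))
E
python3 - <<'E'
import cv2
i=cv2.imread('pics/wrist6.png')[90:300,160:400]; cv2.imwrite('pics/w6z.png',cv2.resize(i,None,fx=2.8,fy=2.8,interpolation=cv2.INTER_CUBIC))
E
```

```text
[[   0.     -0.29    0.96 -143.08]
 [  -0.     -0.96   -0.29   73.05]
 [   1.     -0.     -0.     -0.8 ]
 [   0.      0.      0.      1.  ]]
-22 94 [[281. 222.]]
22 94 [[281. 176.]]
-65 72 [[280. 254.]]
65 72 [[281. 126.]]
(array([17.03,  0.21,  0.09]), 0)
```

View pics/w6z.png

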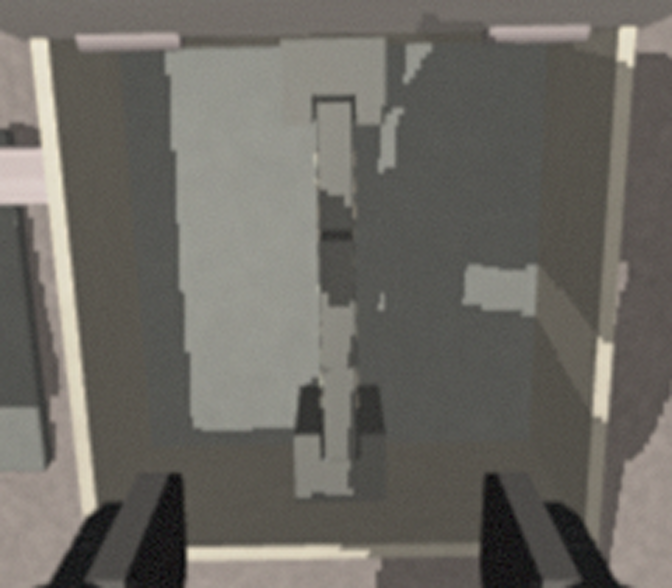

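send_rows --rows "0.6 0 0 0 -1.7;0.6 0 0 0 -3.4;0.6 0 0 0 -5.1;0.6 0 0 0 -6.8;0.6 0 0 0 -8.5;0.6 0 0 0 -10.2;0.6 0 0 0 -11.9;0.6 0 0 0 -13.6;0.6 0 0 0 -15.3;0.6 0 0 0 -17;0.6 0 0 0 -18;0.6 0 0 0 -18"

```text
time_s: 14.1
eef_pos: [522.3, 54.2, 237.3]
ee_rot: [0.707, -0.018, 0.707, 0.018]
force: [-0.4, -0.8, 0.7]
grip_width: 0.601
```

send_rows --rows "0.6 0 0 0 -1.7;0.6 0 0 0 -3.4;0.6 0 0 0 -5.1;0.6 0 0 0 -6.8;0.6 0 0 0 -8.5;0.6 0 0 0 -10.2;0.6 0 0 0 -11.9;0.6 0 0 0 -13.6;0.6 0 0 0 -15.3;0.6 0 0 0 -17;0.6 0 0 0 -18;0.6 0 0 0 -18"

```text
time_s: 15.3
eef_pos: [522.4, 54.2, 237.3]
ee_rot: [-0.488, 0.512, -0.488, -0.512]
force: [0.3, 0.3, -0.5]
grip_width: 0.597
```

Run:
```python
from h import *
s=state()
print(to([524,53.5,64],0.05+np.pi/2))
```

```text
t 15.3 pos [522.4  54.2 237.3] F [ 0.3  0.3 -0.5] w 0.597
[[0.0, -0.999, -0.049], [-0.0, -0.049, 0.999], [-1.0, -0.0, -0.0]] j [-0.12  0.31  1.49 -0.    1.35 -1.74]
(array([17.33, -0.16, -0.08]), np.float64(-0.01))
```

send_rows --rows "0.6 4 -0.2 -0.1 0;0.6 8 -0.2 -0.1 0;0.6 12 -0.2 -0.1 0;0.6 15 -0.2 -0.1 0;0.6 16.5 -0.2 -0.1 0;0.6 17.3 -0.2 -0.1 0;0.6 17.3 -0.2 -0.1 0;0 17.3 -0.2 -0.1 0;0 17.3 -0.2 -0.1 0;0 17.3 -0.2 -0.1 0;0 17.3 -0.2 -0.1 0;0 17.3 -0.2 -0.1 0" --grip_force 50

```text
time_s: 16.5
eef_pos: [525.0, 53.2, 65.3]
ee_rot: [-0.488, 0.513, -0.487, -0.512]
force: [-0.8, 1.0, 5.3]
grip_width: 0.131
```

Run:
```python
from h import *
s=state()
p=capture("wrist"); save(p,"w7")
```

```text
t 16.5 pos [525.   53.2  65.3] F [-0.8  1.   5.3] w 0.131
[[0.002, -0.999, -0.05], [-0.0, -0.05, 0.999], [-1.0, -0.002, -0.0]] j [-0.12  0.51  1.68 -0.    0.95 -1.74]
```

View pics/w7.png

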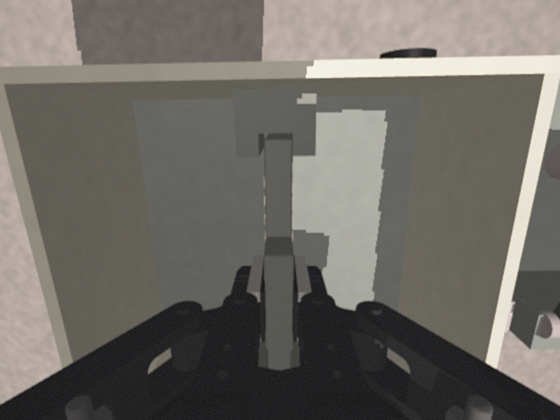

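send_rows --rows "0 -0.5 0 0 0;0 -1.5 0 0 0;0 -3 0 0 0;0 -4.5 0 0 0;0 -6.5 0 0 0;0 -9 0 0 0;0 -12 0 0 0;0 -15 0 0 0;0 -17 0 0 0;0 -17 0 0 0;0 -17 0 0 0"

```text
time_s: 17.65
eef_pos: [524.1, 53.4, 234.0]
ee_rot: [0.487, -0.512, 0.487, 0.512]
force: [-0.2, -0.3, -1.8]
grip_width: 0.134
```

Run:
```python
from h import *
s=state()
p=capture("wrist"); save(p,"w8")
print(to([494.5,-311,s["eef_pos"][2]]))
for n in ["scene","top"]:
  p=capture(n); save(p,n+"8")
  for t in ["filter_mid","filter","tray","flap_bar"]:
    r=nets.spot_point(p,t); print(n,t,[(np.round(a["location"],1).tolist(),round(a["confidence"],2)) for a in r[:2]])
```

```text
t 17.65 pos [524.1  53.4 234. ] F [-0.2 -0.3 -1.8] w 0.134
[[-0.0, -0.999, -0.05], [0.0, -0.05, 0.999], [-1.0, 0.0, 0.0]] j [-0.12  0.32  1.49 -0.    1.34 -1.74]
(array([ -0.07,   4.76, -36.25]), 0)
scene filter_mid [([527.2, 54.0, 225.0], 0.79)]
scene filter [([522.2, 50.1, 178.2], 0.81)]
scene tray []
scene flap_bar [([665.2, 60.7, 253.8], 0.97), ([524.6, 52.9, 1.3], 0.72)]
top filter_mid []
top filter [([716.0, -315.7, 2.5], 0.64)]
top tray [([495.8, -313.3, 2.8], 0.63)]
top flap_bar [([662.6, 67.1, 255.0], 0.58)]
```

View pics/scene8.png

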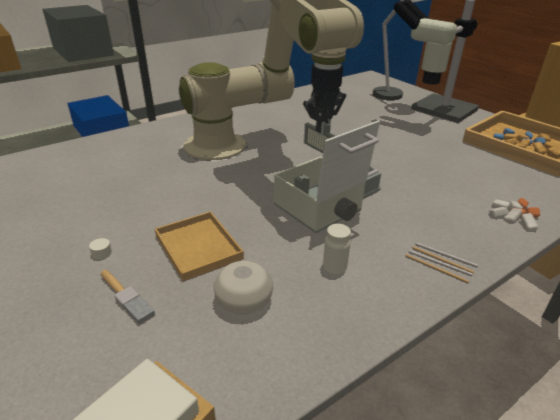

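View pics/w8.png

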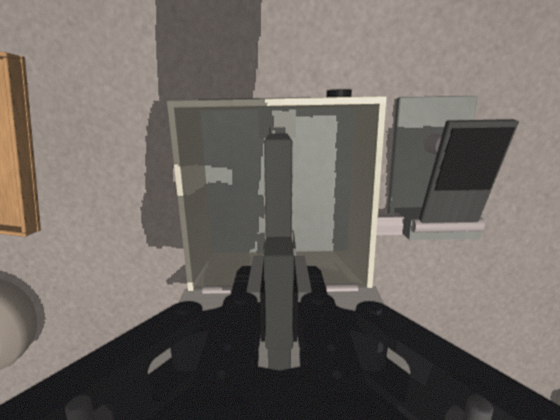

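send_rows --rows "0 0 0.2 -1.5 0;0 0 0.6 -4.5 0;0 0 1.1 -8 0;0 0 1.6 -12 0;0 0 2.1 -16 0;0 0 2.6 -20 0;0 0 3.2 -24 0;0 0 3.7 -28 0;0 0 4.2 -32 0;0 0 4.6 -35 0;0 0 4.8 -36.3 0;0 0 4.8 -36.3 0"

```text
time_s: 19.4
eef_pos: [493.9, -313.1, 233.9]
ee_rot: [0.488, -0.512, 0.488, 0.512]
force: [-0.5, -0.6, -1.5]
grip_width: 0.135
```

send_rows --rows "0 0.8 0 0 0;0 2 0 0 0;0 3 0 0 0;0 3.5 0 0 0;0 3.5 0 0 0;0 3.5 0 0 0;0 3.5 0 0 0;0 3.5 0 0 0"

```text
time_s: 20.2
eef_pos: [494.8, -311.7, 199.7]
ee_rot: [-0.487, 0.513, -0.487, -0.512]
force: [0.3, -0.1, -0.8]
grip_width: 0.136
```

Run:
```python
from h import *
s=state(); print(np.round(s["dq"],3))
for n in ["scene","top","wrist"]:
  p=capture(n); save(p,n+"9")
  for t in ["filter_mid","filter","tray","flap_bar"]:
    r=nets.spot_point(p,t); print(n,t,[(np.round(a["location"],1).tolist(),round(a["confidence"],2)) for a in r[:2]])
```

```text
t 20.2 pos [ 494.8 -311.7  199.7] F [ 0.3 -0.1 -0.8] w 0.136
[[0.001, -0.999, -0.05], [-0.001, -0.05, 0.999], [-1.0, -0.001, -0.001]] j [-0.76  0.47  1.36 -0.    1.32 -2.38]
[-0.001  0.002 -0.    -0.001 -0.001  0.   ]
scene filter_mid [([492.8, -311.3, 189.9], 0.69), ([523.0, 53.7, -0.2], 0.67)]
scene filter [([495.7, -314.7, 146.4], 0.66), ([612.1, 60.5, 97.5], 0.47)]
scene tray [([493.1, -312.0, -2.6], 0.76)]
scene flap_bar [([661.7, 64.5, 250.3], 0.55)]
top filter_mid []
top filter [([559.7, -528.9, -0.5], 0.66)]
top tray []
top flap_bar [([662.6, 67.1, 251.2], 0.74)]
wrist filter_mid [([379.2, -526.7, 0.7], 0.55)]
wrist filter [([717.9, -315.4, -0.7], 0.57)]
wrist tray [([492.0, -308.9, 1.4], 0.94)]
wrist flap_bar [([380.3, -524.7, 0.6], 0.64)]
```

View pics/scene9.png

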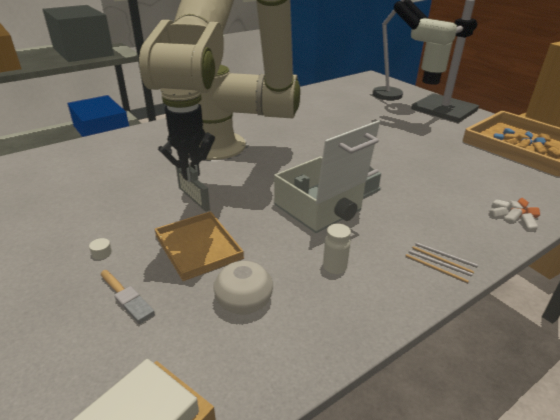

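View pics/wrist9.png

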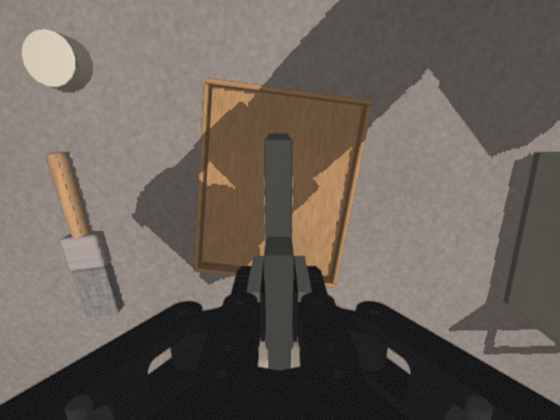

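The scene view shows the plate hanging upright from the gripper near pixel (193,190), high over the tray. The flap stands open around (350,160) and the bystanders are where they started. The wrist view shows the plate square in the jaws at column 279, above the tray. The arm is still and the lower edge is about 147 mm up, so I'm handing in.

```bash
python3 -c "
from h import *
print(workorder.finish_job())"
```

```text
the job is handed in; nothing more can be done
None
```

The job is handed in at about 20 s on the robot's clock, with the filter plate held upright and still over the middle of the tray.

- **Pedal:** I pressed it until it would sink no further. The force rose from 7 N to 22 N at a height of 67.6 mm, which fits the stated stop. It sprang back when released.
- **Flap:** I swung it by its bar to about 1.67 rad and it stayed open after release. The side force reached about 20 N partway through the swing, so I shifted the path slightly and it dropped to about 7 N.
- **Plate:** I gripped it by the tab with 50 N and lifted it straight up. The last check put the TCP at (494.8, -311.7) mm; the networks put the tray centre at about (494, -312) mm. The lower edge is about 147 mm above the bench. The wrist force was under 1 N, and the bystander items look unmoved in the pictures.

**Checks that disagreed:** in the final top and wrist pictures, the networks reported the filter at the positions of the brush, pot or jacket. The scene-camera detection matched the measured pose and the pictures, so I relied on that.

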